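# Seat the setting master in a ring spherometer and hold it down

## Robot

A 7-joint arm with a two-finger parallel gripper is mounted at the origin on the work surface. World frame = base frame: x ahead of the robot, y to its left, z up, the work surface at z = 0. Lengths are in m, angles in rad, forces in N, time in s.
With the tool pointing down it reaches from about 0.425 to 0.925 m from the base axis. Payload 6.8 kg.
Tool frame: the origin (TCP) lies on the mounting face of the last link; the fingertips stand 173 mm ahead of it and the grasp point (between the pads) lies 155 mm ahead of it; z points along the fingers, y is the direction in which the jaws open and shut (so a half turn about z gives the same grasp; the last joint's range is limited). The gripper opens to 85 mm and grips with 20 to 120 N. Pads are 22 mm wide; open, the fingers measure 114 mm over their backs; the gripper's body (76 mm by 85 mm) begins 54 mm behind the grasp point. The pads swing forward as they close: fully open they stand 13 mm farther back than shut.
Start: joints at [1.172, 0.477, 0.022, 1.555, -0.011, 1.109, -0.083], TCP at [0.194, -0.647, 0.405] pointing down, gripper open.
Joint ranges: [-2.96, 2.96], [-0.34, 2.1], [-1.41, 1.46], [0.24, 2.44], [-1.37, 4.51], [0.17, 1.92], [-2.96, 2.96]. Speed limits (rad/s): [2.39, 2.39, 3.14, 3.14, 3.14, 3.14, 3.14].

## Interface

Orientations are given as a unit quaternion [w, x, y, z].
In Python, from station import sensors, read_camera, bot gives the robot as it stands. The module is installed in compiled form; this text tells all that it offers.
- The arm moves only by the tool play_rows, never from a script. Its argument "commands" is a list of rows, each a list of 4 numbers: the shift along the tool's x, y, z in m, then the turn about the tool's z in degrees. A call has 1 to 20 rows; each row shifts and turns the commanded pose from where the row before left it, along the tool's axes as they then stand; what a row does not reach is not made up. A row lasts 1/10 s, in which the tool goes at most 50 mm and 8.59 degrees, less where a joint would pass 70% of its speed; a pose out of reach is approached as far as the arm can. A call with a gripper value outside its range is refused whole. "claw" is the finger opening in m, from 0 to 0.0854, set as the call begins (left out, the last holds). The fingers move at their own pace and stop on an object; "force" is the grip in N (left out, the last holds). Time passes only in rows, so rows that do not move let the fingers close. It gives the time, the measured TCP pose, the force and the opening at its end, in the units of the state.
- sensors.get_obs(): the state, without advancing time (a new reading comes with each control period).
- read_camera(name): name is "scene" or "top" or "wrist"; returns a dict with "frame" (400x640x3 uint8, blue, green, red), "depth" (400x640 float32, m along the optical axis (not along the pixel's ray), 0 where there is no reading), "fx", "fy", "cx", "cy" (pixels), "rvec" (rotation vector, rad) and "tvec" (3), from world to camera coordinates, as OpenCV has them; the wrist camera has in their place "T_tool_cam" (4x4, takes a point from camera to tool coordinates, whose origin is the TCP and whose axes are the flange's). Camera axes: x right, y down, z forward; pixel columns grow to the right and rows downward; lengths in m; the calibration is good to about 2 mm. A picture is of the moment at which its call begins: read the wrist's pose just before it.
- bot.hand_in(): hands the job in, once; it reports no verdict.
The state is a dict: "t": time; "q": joint angles; "joint_vel": joint speeds; "joint_torque": joint torques, N m; "eef_pos": TCP position; "tool_rot": TCP orientation; "contact_force": force on the tool from outside, world axes, zero at the start; "torque": the same for the moment, N m; "gripper_width": opening from 0.0 (shut) to 1.0 (fully open).
Only numpy, scipy, OpenCV 4.12 (cv2) and the standard library are available. Lean on these libraries where they do the work, as an engineer would, in place of code of your own. Each camera call takes 0.05 s, during which the arm holds its last target.

## Task

Set up the ring spherometer with its ball-nosed setting master: swing the latch lever on the front of the instrument case free, open the lid right back, and lift out the ball-nosed master, which is the one with the tall handle. Set it upright, nose down, in the sprung ring of the gauge and press until its nose bears firmly on the fixed anvil in the middle, and finish while still holding it pressed down there: do not let go. Leave the lid open, and leave the flat master and the other things on the bench where they are.

Things in the scene. Friction and masses are not known exactly. Their poses are not given: they have to be found in the camera images.
- case: Grey instrument case: base 110 (x) by 200 (y) by 60 mm high, walls 6 mm, under a hollow lid (top face 115.5 mm above the bench when shut). Origin: centre of its underside; -x side = front, with the latch; lid hinged on the rear (+x) rim. In the base a black insert, top 48 mm above the bench, with 40 mm bores at y = +48 and -48 mm; a master hangs by its collar in each, either one in either bore.
- latch (a joint): Angle of the latch lever (rad): 0 = upright, its nose hooked over a lip on the lid's front, so that the lid cannot be lifted; grows as its top swings out and down, away from the case; stop at 1.35; past about 0.3 the lid is free. It stays where it is left (stiff hinge, about 0.03 N m).
- latch_hinge (a point): Point on the axis of the latch lever, which runs along the case's y; 59 mm in front of the case's centre, 30 mm above the bench.
- latch_tab (a point): On the upper side of the latch lever's finger tab: steel, 30 mm wide (y), flaring out and up at the lever's upper end from 14 to 36 mm in front of the hinge axis. This point is 30 mm in front of that axis and 55 mm above it when shut, and 34 mm in front of the lid's front wall. Pushing the tab straight down swings the lever out.
- lid (a joint): Angle of the lid (rad): 0 = shut, grows as it opens upwards about the rear rim, stop at 1.85 (leaning back). Lid mass about 0.25 kg; let go below about 0.85 it falls shut, past about 1.1 it falls back open by itself and rests there.
- lid_hinge (a point): Middle of the lid's hinge axis (along the case's y): 55 mm behind the case's centre, 60.5 mm above the bench.
- lid_handle (a point): Middle of the black bow handle's bar on top of the lid: round bar 10 mm thick, 84 mm long along the case's y, its centre 30 mm above the lid's top face; when shut it lies 85 mm in front of the hinge axis and 85 mm above it. Moves with the lid.
- master_center (a point): The ball-nosed setting master (loose, steel, about 0.35 kg, 96 mm tall, round), this point half-way up; z = its axis, upwards. From the nose tip up: spherical nose of radius 18 mm, cylinder 36 mm wide to 40 mm, collar 48 mm wide to 46 mm, knurled handle 16 mm wide to 96 mm. In the case the nose is hidden, the collar lies on the insert, the handle's top is 104 mm above the bench.
- master_nose (a point): The nose tip, lowest point of the ball-nosed setting master; z = its axis, upwards.
- flat_center (a point): The flat setting master (loose, steel, about 0.3 kg, not to be used), this point half-way up, 26 mm above its flat foot: the same collar, but only a low knob 26 mm wide and 16 mm tall on it; knob top about 70 mm above the bench.
- gauge: Ring spherometer, fixed: grey base plate 170 (x) by 120 (y) by 25 mm, origin under the ring's axis (plate from x = -60 to +110 mm). On it, on three pins with heads ending 57 mm above the bench, the sprung ring carrier (flange 82 mm wide). At x = +68 mm a dial indicator 42 mm wide, face up, top 95 mm above the bench, on a post at x = +98 mm.
- ring_rim (a point): Centre of the upper rim of the sprung steel ring (inner width 26 mm, outer 44 mm), which takes the nose of the master; when free 60.6 mm above the bench. It moves only straight down.
- nest (a joint): How far the sprung ring is pressed down (m): 0 free, about 0.0097 when the master's nose rests on the anvil. The ring pushes up against the master with about 6.5 N at the start, rising evenly to about 12.5 N when home (the master's own weight alone does not press it down); more than that is the anvil pushing back.
- anvil: The fixed steel anvil, a round post 10 mm wide inside the ring; its origin is that of the gauge (on the bench).
- anvil_top (a point): Centre of the anvil's flat top, on the ring's axis, 45 mm above the bench. With the master home, the nose tip is here.
- vblock: Bystander: dark steel V-block 50 by 40 by 36 mm, origin under its centre.
- caliper: Bystander: digital caliper lying flat, 230 mm long, origin under its middle.
- block_box: Bystander: closed wooden box 150 by 90 by 44 mm, origin under its centre.

How it is judged:
On the way, in this order (a step that is already met when the one before it is completed fails the run):
1. the latch lever is swung clear of the lid's lip, the lid still shut (value of joint latch above 0.4 rad and value of joint lid below 0.1 rad), for 0.1 s.
2. the lid is laid back open (value of joint lid above 1.5 rad), for 0.2 s.
3. the ball-nosed master is lifted out of the case in the gripper (height (world z) of master_nose above 0.065 m and contact force between the fingers and master above 2 N), for 0.1 s.
At the end, for the whole second after the job is handed in: The lid is still open (more than 1.5 rad), the fingers hold the ball-nosed master (contact over 3 N) upright within 7 degrees, its nose within 3 mm of the ring's axis and bearing on the anvil with more than 1.5 N, the sprung ring pressed down by more than 8.5 mm; all this through the last second (value of joint lid above 1.5 rad and value of joint nest above 0.0085 m and horizontal distance between master_nose and anvil_top below 0.003 m and angle between master_nose's own z axis and vertical below 0.12 rad and contact force between master and anvil above 1.5 N and contact force between the fingers and master above 3 N); the arm keeps its last pose, push and grip.
It fails at once if the flat master is moved by more than 15 mm (distance of flat_center from where it was at the start of the episode above 0.015 m).
It fails at once if a bystander is moved by more than 20 mm (distance of any of vblock, caliper, block_box from where it was at the start of the episode above 0.02 m).
It also fails if it takes over 67 s, if anything falls off the work surface, if the arm or the gripper's body presses on something with over 40 N, if the wrist force passes 120 N, or if a joint passes its speed limit or range.

## Working session

There is one attempt and no reset: what is moved stays moved. The work goes in short steps, Python scripts to look and compute and a tool call to move; the robot and the scene stay as the last step left them, time stands still between calls to the robot, and variables do not carry over. Pictures are saved under pics/ and viewed, and the job is handed in when it is done.

Besides the shell and the picture viewer there is one more tool, called after "Request:" as name(argument=value, ...) on one line, values as JSON. play_rows: Moves the arm, as the interface text tells. Its arguments: {"type":"object","properties":{"commands":{"type":"array"},"claw":{"type":"number"},"force":{"type":"number"}},"required":["commands"]}

```bash
mkdir -p pics
cat > h.py <<'E'
import numpy as np, cv2
from station import sensors, read_camera, bot
def snap(n,fn):
    c=read_camera(n); cv2.imwrite('pics/'+fn,c['frame']); np.savez('pics/'+fn[:-4]+'.npz',**c); return c
E
python3 - <<'E'
from h import *
print(sensors.get_obs())
for n in ('scene','top'):
    c=snap(n,n+'1.png'); print({k:v for k,v in c.items() if k not in('frame','depth')}, (c['depth']>0).mean())
E
```

```text
{'t': 0.0, 'q': array([ 1.17185037,  0.4777888 ,  0.02233446,  1.55643717, -0.01151038,
        1.1092862 , -0.08308125]), 'joint_vel': array([ 0.00093479,  0.00057455,  0.00063448, -0.00199462, -0.00067689,
        0.00027203,  0.00139551]), 'joint_torque': array([-8.93077813e-04, -5.96463168e+01,  1.60726983e+00, -2.81205028e+01,
        1.23990630e-02,  9.38409416e-03, -6.64696313e-05]), 'eef_pos': array([ 0.19350014, -0.64638798,  0.40373893]), 'tool_rot': array([-8.75535023e-04,  9.89441365e-01,  1.44930961e-01, -1.89343014e-04]), 'contact_force': array([ 0.12893935,  0.16449502, -0.03359305]), 'torque': array([-0.00325556,  0.00456651, -0.01551992]), 'gripper_width': 0.9992014063250734}
{'fx': 400.1719525920365, 'fy': 400.1719525920365, 'cx': 323.7690822752416, 'cy': 203.12836207536344, 'rvec': array([ 1.91512301,  1.0987248 , -0.58652283]), 'tvec': array([-0.239362  , -0.12800254,  1.53017848])} 0.99596875
{'fx': 412.9442384475098, 'fy': 412.9442384475098, 'cx': 321.5369733777866, 'cy': 202.21280415668474, 'rvec': array([ 2.12839369, -2.17519179,  0.12825239]), 'tvec': array([0.02149342, 0.52047109, 1.30844486])} 0.99595703125
```

View pics/scene1.png

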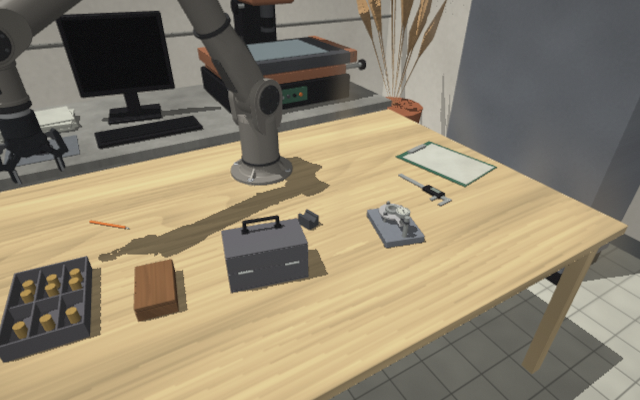

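View pics/top1.png

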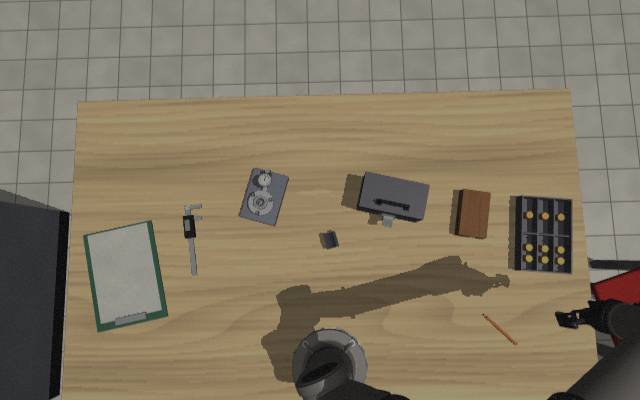

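The scene view shows the case at about (265,253) with its handle on top. In the top view the case is at (392,197), the latch tab at (387,221), the gauge ring at (260,203), the dial at (264,179) and the V-block at (330,240). Next I'll measure these.

```bash
cat >> h.py <<'E'
def cloud(c):
    d=c['depth']; v,u=np.mgrid[0:400,0:640]
    P=np.stack([(u-c['cx'])/c['fx']*d,(v-c['cy'])/c['fy']*d,d],-1)
    if 'rvec' in c:
        R=cv2.Rodrigues(np.asarray(c['rvec']))[0]; return (P-np.asarray(c['tvec']))@R
    return P
def project(c,p):
    return cv2.projectPoints(np.float64([p]),np.asarray(c['rvec']),np.asarray(c['tvec']),np.array([[c['fx'],0,c['cx']],[0,c['fy'],c['cy']],[0,0,1]]),None)[0].ravel()
def ray(c,u,v,z):
    R=cv2.Rodrigues(np.asarray(c['rvec']))[0]; o=-R.T@c['tvec']
    d=R.T@np.array([(u-c['cx'])/c['fx'],(v-c['cy'])/c['fy'],1]); return o+d*(z-o[2])/d[2]
E
python3 - <<'E'
from h import *
c=dict(np.load('pics/top1.npz')); W=cloud(c)
for p in [(392,190),(391,204),(387,221),(260,203),(264,179),(330,240),(250,215)]: print(p,W[p[1],p[0]].round(4))
def rect(name,box,lo,hi):
    u0,v0,u1,v1=box; w=W[v0:v1,u0:u1]; m=(w[...,2]>lo)&(w[...,2]<hi); P=w[m]
    r=cv2.minAreaRect(P[:,:2].astype(np.float32)); print(name,m.sum(),P.mean(0).round(4),np.round(r[0],4),np.round(r[1],4),round(r[2],2))
    print(cv2.boxPoints(r).round(4).tolist())
rect('lidtop',(340,160,440,235),.107,.122)
rect('handle',(340,160,440,235),.128,.165)
rect('tab',(370,212,405,235),.06,.10)
rect('plate',(230,155,300,235),.015,.032)
rect('dial',(230,155,300,235),.085,.105)
rect('vb',(315,225,345,255),.015,.05)
rect('box',(450,180,495,245),.035,.055)
f=c['frame']
cv2.imwrite('pics/crop1.png',cv2.resize(f[150:250,220:440],None,fx=3.6,fy=3.6,interpolation=cv2.INTER_CUBIC))
E
```

```text
(392, 190) [ 0.5432 -0.2065  0.115 ]
(391, 204) [ 0.4962 -0.1962  0.1479]
(387, 221) [ 0.4515 -0.1929  0.0776]
(260, 203) [0.5208 0.2081 0.0476]
(264, 179) [0.5906 0.1884 0.0918]
(330, 240) [ 0.3982 -0.0145  0.0264]
(250, 215) [0.4847 0.2438 0.0281]
lidtop 2225 [ 0.5275 -0.2117  0.1157] [ 0.5273 -0.2118] [0.2006 0.1111] 76.5
[[0.4499000012874603, -0.2964000105857849], [0.5579000115394592, -0.3224000036716461], [0.6047000288963318, -0.12729999423027039], [0.4966999888420105, -0.10130000114440918]]
handle 112 [ 0.4974 -0.2039  0.1489] [ 0.4978 -0.2042] [0.0934 0.0099] 76.5
[[0.4821000099182129, -0.2484000027179718], [0.49160000681877136, -0.2506999969482422], [0.5134999752044678, -0.1598999947309494], [0.5038999915122986, -0.15760000050067902]]
tab 176 [ 0.4595 -0.197   0.078 ] [ 0.4531 -0.1997] [0.087 0.041] 77.13
[[0.42340001463890076, -0.23759999871253967], [0.4634000062942505, -0.2467000037431717], [0.4828000068664551, -0.16189999878406525], [0.44279998540878296, -0.15279999375343323]]
plate 1202 [0.5442 0.1955 0.0244] [0.5467 0.2002] [0.1217 0.1705] 73.39
[[0.44760000705718994, 0.
[... 189 characters left out ...]
.1888] [0.0551 0.04  ] 11.0
[[0.5633000135421753, 0.20319999754428864], [0.5709999799728394, 0.1639000028371811], [0.6251000165939331, 0.17440000176429749], [0.6173999905586243, 0.21369999647140503]]
vb 193 [ 0.3977 -0.0163  0.0299] [ 0.3975 -0.0162] [0.0494 0.0396] 15.46
[[0.3684999942779541, -0.003700000001117587], [0.3790000081062317, -0.04179999977350235], [0.42660000920295715, -0.028699999675154686], [0.41600000858306885, 0.009399999864399433]]
box 1337 [ 0.472  -0.4763  0.0439] [ 0.4724 -0.4787] [0.0929 0.1512] 79.53
[[0.38960000872612, -0.5105999708175659], [0.5382999777793884, -0.538100004196167], [0.5551999807357788, -0.44670000672340393], [0.4065000116825104, -0.41920000314712524]]
```

View pics/crop1.png

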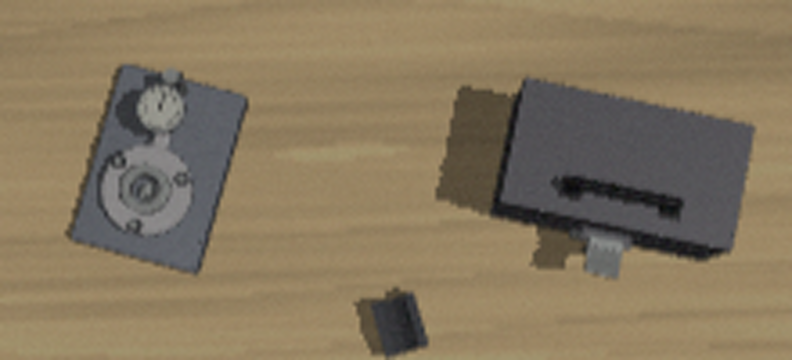

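The case centre is about (0.527, -0.212) with yaw -13.5°. The gauge axis is about (0.523, 0.207) with yaw -16.6°. I'll move over the latch tab with the fingers shut.

Request:
play_rows(commands=[[0.0204,-0.0203,0,0],[0.0204,-0.0203,0,0],[0.0204,-0.0203,0,0],[0.0204,-0.0203,0,0],[0.0204,-0.0203,0,0],[0.0204,-0.0203,0,0],[0.0204,-0.0203,0,0],[0.0204,-0.0203,0,0],[0.0204,-0.0203,0,0],[0.0204,-0.0203,0,0],[0.0204,-0.0203,0,0],[0.0204,-0.0203,0,0],[0.0204,-0.0203,0,0],[0.0204,-0.0203,0,0],[0.0204,-0.0203,0,0],[0.0204,-0.0203,0,0],[0.0204,-0.0203,0,0],[0.0204,-0.0203,0,0]], claw=0, force=40)

```text
t: 1.9
eef_pos: [0.4408, -0.1902, 0.4045]
tool_rot: [-0.0, 0.989, 0.145, -0.0]
contact_force: [-0.5, 1.3, 0.2]
gripper_width: -0.0
```

Request:
play_rows(commands=[[0,0,0,-7.5],[0,0,0,-7.5],[0,0,0,-7.5],[0,0,0,-7.5],[0,0,0,-7.5],[0,0,0,-7.5],[0,0,0,-7.5],[0,0,0,-7.5],[0,0,0,0]])

```text
t: 2.8
eef_pos: [0.4403, -0.1914, 0.4044]
tool_rot: [-0.0, 0.784, 0.621, -0.0]
contact_force: [0.7, 0.2, -0.3]
gripper_width: 0.006
```

```bash
cat >> h.py <<'E'
from scipy.spatial.transform import Rotation as Ro
def tool(o=None):
    o=o or sensors.get_obs(); q=o['tool_rot']; return Ro.from_quat([q[1],q[2],q[3],q[0]]).as_matrix(), np.array(o['eef_pos'])
def delta(tgt,yaw=None):
    """shift in tool axes to bring TCP to tgt; turn to bring tool x yaw to yaw deg"""
    R,p=tool(); d=R.T@(np.array(tgt)-p); y=np.degrees(np.arctan2(R[1,0],R[0,0]))
    t=None if yaw is None else -((yaw-y+180)%360-180)
    return d.round(4),'yaw',round(y,2),'turn',t
def wcloud(c,R,p):
    P=cloud(c); T=np.array(c['T_tool_cam']); return (P@T[:3,:3].T+T[:3,3])@R.T+p
def wsnap(fn):
    o=sensors.get_obs(); R,p=tool(o); c=snap('wrist',fn); W=wcloud(c,R,p); np.save('pics/'+fn[:-4]+'_W.npy',W); return c,W,R,p
E
python3 - <<'E'
from h import *
c,W,R,p=wsnap('w1.png')
o=sensors.get_obs(); print(o['q'].round(3),p,o['gripper_width'],R.round(3),c['T_tool_cam'],c['fx'])
print(delta([.4408,-.191,.3],76.5))
E
```

```text
[ 0.627  0.182 -0.388  1.986  0.082  0.989 -0.035] [ 0.4403441  -0.19135956  0.40440001] 0.0015058487909767903 [[ 0.23   0.973 -0.001]
 [ 0.973 -0.23   0.   ]
 [ 0.    -0.001 -1.   ]] [[ 7.54864103e-04 -9.64227945e-01 -2.65073387e-01  6.89503841e-02]
 [ 9.99998768e-01  3.63059512e-04  1.52709048e-03  8.96012984e-05]
 [-1.37622590e-03 -2.65074213e-01  9.64227031e-01  3.00335523e-02]
 [ 0.00000000e+00  0.00000000e+00  0.00000000e+00  1.00000000e+00]] 340.54904201219205
(array([0.0005, 0.0004, 0.1045]), 'yaw', np.float64(76.49), 'turn', np.float64(-0.011012199531336364))
```

View pics/w1.png

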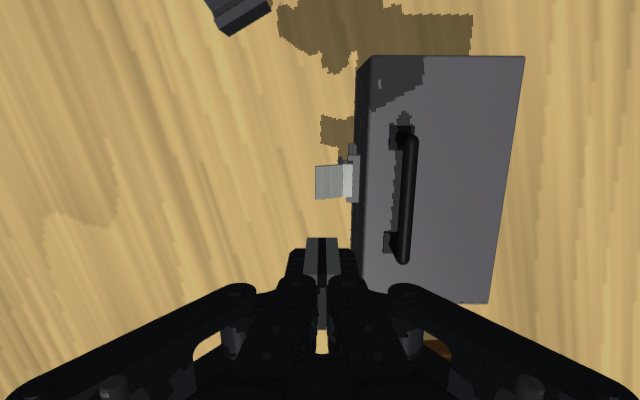

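The wrist view shows the tab at (333,182), the handle bar at (407,200) and the closed fingers at (322,250). I'll measure the tab and handle here.

Run:
```python
from h import *
W=np.load('pics/w1_W.npy')
for v in (172,182,192):
    for u in (318,325,332,340,347,352,357): print((u,v),W[v,u].round(4))
C=np.array([.5273,-.2118]); a=np.radians(-13.5); X=np.array([np.cos(a),np.sin(a)]); Y=np.array([-X[1],X[0]])
w=W[150:215,310:350].reshape(-1,3); m=(w[:,2]>.05)&(w[:,2]<.1); w=w[m]
L=np.c_[(w[:,:2]-C)@X,(w[:,:2]-C)@Y,w[:,2]]; print('tab local',L.min(0),L.max(0),L.mean(0))
w=W[120:270,385:425].reshape(-1,3); m=(w[:,2]>.135)&(w[:,2]<.16); w=w[m]
L=np.c_[(w[:,:2]-C)@X,(w[:,:2]-C)@Y,w[:,2]]; print('bar local',L.min(0),L.max(0),L.mean(0))
w=W[50:310,360:540].reshape(-1,3); m=(w[:,2]>.11)&(w[:,2]<.12); w=w[m]
print(cv2.minAreaRect(w[:,:2].astype(np.float32)), w[:,2].mean())
```

```text
(318, 172) [ 0.4405 -0.1785  0.0872]
(325, 172) [ 0.4463 -0.1805  0.0843]
(332, 172) [ 0.4522 -0.1824  0.0815]
(340, 172) [ 0.459  -0.1845  0.0792]
(347, 172) [ 0.4651 -0.1864  0.0768]
(352, 172) [ 0.4563 -0.1243  0.3744]
(357, 172) [ 0.4741 -0.1898  0.0704]
(318, 182) [ 0.4385 -0.1871  0.0869]
(325, 182) [ 0.4443 -0.189   0.0846]
(332, 182) [ 0.4502 -0.1911  0.0816]
(340, 182) [ 0.457  -0.1932  0.0797]
(347, 182) [ 0.4632 -0.1955  0.076 ]
(352, 182) [ 0.4678 -0.1981  0.0693]
(357, 182) [ 0.4722 -0.1988  0.071 ]
(318, 192) [ 0.4364 -0.1959  0.0864]
(325, 192) [ 0.4422 -0.198   0.0838]
(332, 192) [ 0.4482 -0.1999  0.0821]
(340, 192) [ 0.4551 -0.2026  0.078 ]
(347, 192) [ 0.4612 -0.2046  0.076 ]
(352, 192) [ 0.4658 -0.207   0.0707]
(357, 192) [ 0.4703 -0.2081  0.0708]
tab local [-0.09472062 -0.01942611  0.05341691] [-0.06341172  0.02443424  0.08913953] [-0.07907382  0.00311899  0.08078835]
bar local [-0.03539166 -0.04345904  0.13501499] [-0.02483965  0.049458    0.15316614] [-0.0311041   0.00617613  0.14970808]
((0.5278554558753967, -0.2090490162372589), (0.19964717328548431, 0.11023270338773727), 76.53624725341797) 0.11638835167473813
```

Request:
play_rows(commands=[[0,0,0.02,0],[0,0,0.025,0],[0,0,0.025,0],[0,0,0.025,0],[0,0,0.02,0],[0,0,0.015,0],[0,0,0.005,0],[0,0,0.004,0],[0,0,0.004,0],[0,0,0.004,0],[0,-0.001,0.004,0],[0,-0.001,0.004,0]])

```text
t: 4.05
eef_pos: [0.4387, -0.1909, 0.2498]
tool_rot: [0.0, 0.785, 0.62, 0.0]
contact_force: [0.2, 0.2, 0.9]
gripper_width: -0.002
```

Run:
```python
from h import *
o=sensors.get_obs(); print(o['eef_pos'],o['contact_force'])
```

```text
[ 0.43867816 -0.19091968  0.24976609] [0.24493247 0.21485326 0.94119576]
```

Request:
play_rows(commands=[[0,-0.001,0.004,0],[0,-0.001,0.004,0],[0,-0.001,0.004,0],[0,-0.001,0.004,0],[0,-0.002,0.004,0],[0,-0.002,0.004,0],[0,0,0,0]])

```text
t: 4.75
eef_pos: [0.4258, -0.1878, 0.2234]
tool_rot: [-0.005, 0.785, 0.62, -0.005]
contact_force: [-12.9, 3.8, 6.6]
gripper_width: -0.0
```

Run:
```python
from h import *
o=sensors.get_obs(); print(o['eef_pos'],o['contact_force'])
c=wsnap('w2.png')[0]
```

```text
[ 0.42579094 -0.18784545  0.22338847] [-12.90457173   3.83317704   6.59286006]
```

View pics/w2.png

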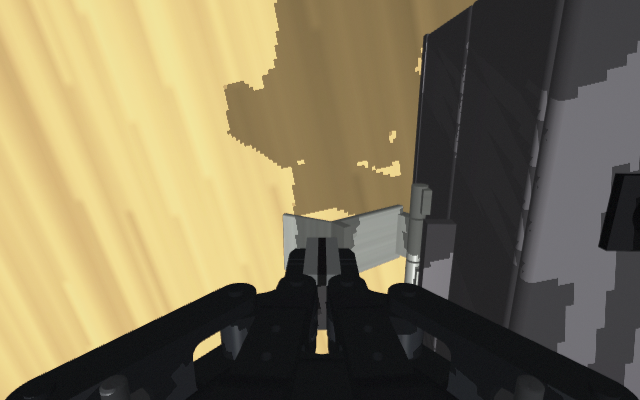

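The lever is now far out, with its hinge at (415,250) and its tab at (320,225) in the wrist view. I'll raise the tool clear.

Request:
play_rows(commands=[[0,0.002,-0.005,0],[0,0,-0.01,0],[0,0,-0.02,0],[0,0,-0.03,0],[0,0,-0.03,0],[0,0,-0.03,0],[0,0,-0.02,0],[0,0,0,0],[0,0,0,0]], claw=0.05)

```text
t: 5.7
eef_pos: [0.4326, -0.1896, 0.3704]
tool_rot: [0.0, 0.785, 0.62, 0.0]
contact_force: [-0.4, 0.2, 0.3]
gripper_width: 0.586
```

Run:
```python
from h import *
o=sensors.get_obs(); print(o['eef_pos'],o['contact_force'],o['gripper_width'])
print(delta([.498,-.203,.308],76.5))
c,W,R,p=wsnap('w3.png')
C=np.array([.5276,-.2104]); a=np.radians(-13.5); X=np.array([np.cos(a),np.sin(a)]); Y=np.array([-X[1],X[0]])
L=np.stack([(W[...,:2]-C)@X,(W[...,:2]-C)@Y,W[...,2]],-1)
m=(abs(L[...,1])<.03)&(L[...,0]<-.056)&(L[...,0]>-.16)&(L[...,2]>.015)&(L[...,2]<.12)
q=L[m]; b=np.arange(-.16,-.05,.01)
for i in range(len(b)-1):
    s=q[(q[:,0]>b[i])&(q[:,0]<=b[i+1])]
    if len(s)>3: print(b[i].round(3),len(s),np.median(s,0).round(4))
```

```text
[ 0.43262768 -0.18955335  0.37040821] [-0.36149501  0.22239129  0.32616063] 0.5861202613994333
(array([0.002 , 0.0667, 0.0624]), 'yaw', np.float64(76.65), 'turn', np.float64(0.14555020539091856))
-0.12 240 [-0.1127  0.0019  0.0675]
-0.11 420 [-0.1048  0.0015  0.0677]
-0.1 427 [-0.0946  0.0016  0.0678]
-0.09 459 [-0.0848  0.0025  0.0686]
-0.08 292 [-0.0748  0.0031  0.0412]
-0.07 722 [-0.0638  0.003   0.0694]
```

View pics/w3.png

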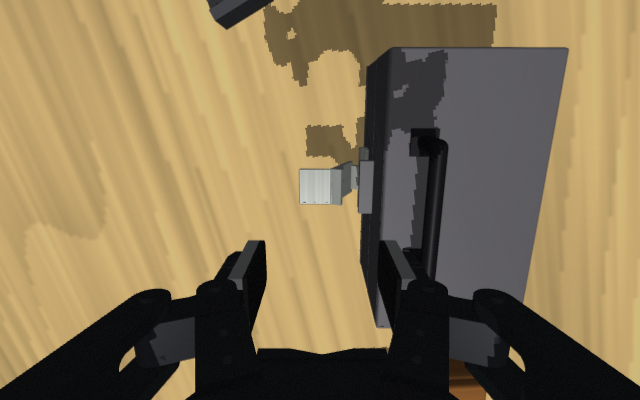

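Run:
```python
from h import *
W=np.load('pics/w2_W.npy')
C=np.array([.5276,-.2104]); a=np.radians(-13.5); X=np.array([np.cos(a),np.sin(a)]); Y=np.array([-X[1],X[0]])
L=np.stack([(W[...,:2]-C)@X,(W[...,:2]-C)@Y,W[...,2]],-1)
for v,u in [(225,287),(235,290),(240,300),(228,310),(230,355),(230,365),(230,375),(230,385),(230,395),(230,403),(225,415)]: print((u,v),L[v,u].round(4))
W=np.load('pics/w3_W.npy')
L=np.stack([(W[...,:2]-C)@X,(W[...,:2]-C)@Y,W[...,2]],-1)
for u in range(300,376,5): print(u,L[185,u].round(4))
```

```text
(287, 225) [-0.1232  0.0109  0.0398]
(290, 235) [-0.1217  0.0061  0.0405]
(300, 240) [-0.1168  0.0043  0.0423]
(310, 228) [-0.1119  0.0115  0.0452]
(355, 230) [-0.0907  0.0092  0.0413]
(365, 230) [-0.0857  0.0085  0.0394]
(375, 230) [-0.0802  0.0068  0.0348]
(385, 230) [-0.0743  0.005   0.0299]
(395, 230) [-0.068   0.0028  0.024 ]
(403, 230) [-0.0648  0.0044  0.0282]
(415, 225) [-0.0605  0.0094  0.0342]
300 [-0.1144  0.0022  0.0668]
305 [-0.1102  0.0022  0.0664]
310 [-0.1061  0.0024  0.0673]
315 [-0.102   0.0023  0.0668]
320 [-0.0979  0.0025  0.0676]
325 [-0.0937  0.0026  0.0681]
330 [-0.0896  0.0026  0.0679]
335 [-0.0856  0.0031  0.07  ]
340 [-0.0816  0.0032  0.0706]
345 [-0.0754 -0.0037  0.0414]
350 [-0.0699 -0.0061  0.0311]
355 [-0.0653 -0.0061  0.031 ]
360 [-0.0652  0.0032  0.0701]
365 [-0.0612  0.0033  0.0707]
370 [-0.0568  0.0028  0.0684]
375 [-0.0549  0.0059  0.0816]
```

At the deepest press the lever stood at about 0.86 rad, so it swung clear. It came back to about 0.45 as the tool withdrew, which still leaves the lid free. Next I'll grip the handle bar.

Request:
play_rows(commands=[[0.0005,0.0167,0,0],[0.0005,0.0167,0,0],[0.0005,0.0167,0,0],[0.0005,0.0166,0,0.15],[0,0,0.016,0],[0,0,0.016,0],[0,0,0.015,0],[0,0,0.015,0],[0,0,0,0]])

```text
t: 6.65
eef_pos: [0.4968, -0.2025, 0.3053]
tool_rot: [-0.003, 0.785, 0.619, -0.002]
contact_force: [0.5, 0.1, -1.0]
gripper_width: 0.585
```

Run:
```python
from h import *
o=sensors.get_obs(); print(o['eef_pos'],o['contact_force'],o['gripper_width'])
wsnap('w4.png')
```

```text
[ 0.49682367 -0.20251782  0.30528876] [ 0.47977277  0.13256754 -1.02851356] 0.5846614030165638
```

View pics/w4.png

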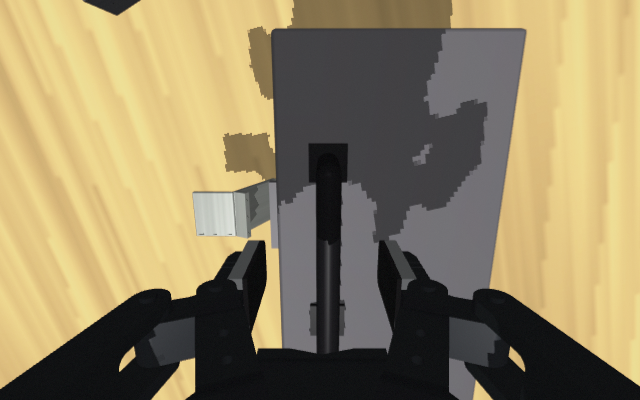

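The bar sits between the open fingers at u≈328. I'll close on it.

Request:
play_rows(commands=[[0,0,0,0],[0,0,0,0],[0,0,0,0],[0,0,0,0],[0,0,0,0],[0,0,0,0]], claw=0, force=30)

```text
t: 7.3
eef_pos: [0.4982, -0.2029, 0.3093]
tool_rot: [0.0, 0.785, 0.619, 0.0]
contact_force: [-2.1, 0.6, 6.5]
gripper_width: 0.103
```

Run:
```python
from h import *
o=sensors.get_obs(); print(o['eef_pos'],o['contact_force'],o['gripper_width'])
# arc in case x-z: start angle, dθ
import math
R,p=tool(); print(R.round(3))
r=0.1202
pr=None
for i in range(0,41):
    th=math.radians(45)+ (1.80*i/40)
    x,z=-r*math.cos(th), r*math.sin(th)
    if pr: print(i,round(1.80*i/40,3),'dy %.4f dz %.4f'%(x-pr[0],-(z-pr[1])))
    pr=(x,z)
```

```text
[ 0.49818421 -0.20293697  0.30930603] [-2.06402545  0.57463101  6.53286812] 0.10294037499728143
[[ 0.233  0.972  0.   ]
 [ 0.972 -0.233 -0.   ]
 [-0.     0.    -1.   ]]
1 0.045 dy 0.0039 dz -0.0037
2 0.09 dy 0.0041 dz -0.0036
3 0.135 dy 0.0042 dz -0.0034
4 0.18 dy 0.0044 dz -0.0032
5 0.225 dy 0.0045 dz -0.0030
6 0.27 dy 0.0046 dz -0.0028
7 0.315 dy 0.0048 dz -0.0026
8 0.36 dy 0.0049 dz -0.0023
9 0.405 dy 0.0050 dz -0.0021
10 0.45 dy 0.0051 dz -0.0019
11 0.495 dy 0.0051 dz -0.0017
12 0.54 dy 0.0052 dz -0.0014
13 0.585 dy 0.0053 dz -0.0012
14 0.63 dy 0.0053 dz -0.0010
15 0.675 dy 0.0054 dz -0.0007
16 0.72 dy 0.0054 dz -0.0005
17 0.765 dy 0.0054 dz -0.0002
18 0.81 dy 0.0054 dz 0.0000
19 0.855 dy 0.0054 dz 0.0003
20 0.9 dy 0.0054 dz 0.0005
21 0.945 dy 0.0054 dz 0.0007
22 0.99 dy 0.0053 dz 0.0010
23 1.035 dy 0.0053 dz 0.0012
24 1.08 dy 0.0052 dz 0.0015
25 1.125 dy 0.0051 dz 0.0017
26 1.17 dy 0.0051 dz 0.0019
27 1.215 dy 0.0050 dz 0.0021
28 1.26 dy 0.0049 dz 0.0024
29 1.305 dy 0.0048 dz 0.0026
30 1.35 dy 0.0046 dz 0.0028
31 1.395 dy 0.0045 dz 0.0030
32 1.44 dy 0.0044 dz 0.0032
33 1.485 dy 0.0042 dz 0.0034
34 1.53 dy 0.0041 dz 0.0036
35 1.575 dy 0.0039 dz 0.0038
36 1.62 dy 0.0037 dz 0.0039
37 1.665 dy 0.0035 dz 0.0041
38 1.71 dy 0.0034 dz 0.0042
39 1.755 dy 0.0032 dz 0.0044
40 1.8 dy 0.0030 dz 0.0045
```

Request:
play_rows(commands=[[0,0.0039,-0.0037,0],[0,0.0041,-0.0036,0],[0,0.0042,-0.0034,0],[0,0.0044,-0.0032,0],[0,0.0045,-0.003,0],[0,0.0046,-0.0028,0],[0,0.0048,-0.0026,0],[0,0.0049,-0.0023,0]])

```text
t: 8.1
eef_pos: [0.5324, -0.2112, 0.3339]
tool_rot: [-0.001, 0.785, 0.619, -0.001]
contact_force: [-2.9, 0.4, 1.5]
gripper_width: 0.101
```

Run:
```python
from h import *
o=sensors.get_obs(); print(o['eef_pos'],o['contact_force'],o['gripper_width'])
snap('scene','s5.png')
```

```text
[ 0.53240525 -0.21115689  0.33387473] [-2.89594563  0.38092687  1.514114  ] 0.10142470155301642
```

View pics/s5.png

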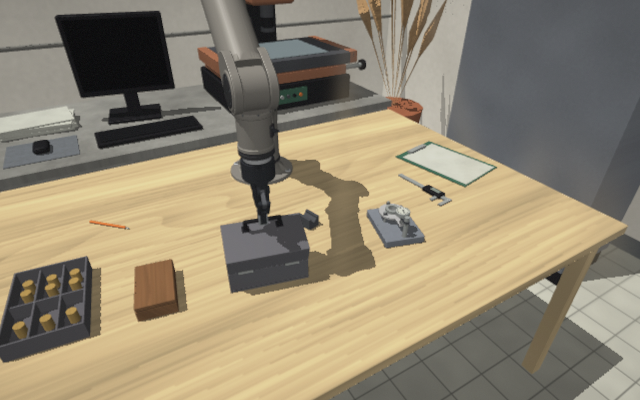

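The lid is lifting with the handle held. I'll continue along the arc.

Request:
play_rows(commands=[[0,0.005,-0.0021,0],[0,0.0051,-0.0019,0],[0,0.0051,-0.0017,0],[0,0.0052,-0.0014,0],[0,0.0053,-0.0012,0],[0,0.0053,-0.001,0],[0,0.0054,-0.0007,0],[0,0.0054,-0.0005,0],[0,0.0054,-0.0002,0],[0,0.0054,0,0],[0,0.0054,0.0003,0],[0,0.0054,0.0005,0],[0,0.0054,0.0007,0],[0,0.0053,0.001,0],[0,0.0053,0.0012,0],[0,0.0052,0.0015,0],[0,0.0051,0.0017,0],[0,0.0051,0.0019,0],[0,0.005,0.0021,0],[0,0.0049,0.0024,0]])

```text
t: 10.15
eef_pos: [0.6349, -0.2357, 0.3306]
tool_rot: [0.0, 0.785, 0.619, 0.0]
contact_force: [-0.1, -0.1, 3.8]
gripper_width: 0.097
```

Run:
```python
from h import *
o=sensors.get_obs(); print(o['eef_pos'],o['contact_force'],o['gripper_width'])
snap('scene','s6.png')
```

```text
[ 0.6348912  -0.23574501  0.33061911] [-0.10452464 -0.07821919  3.81024982] 0.09714445974723893
```

View pics/s6.png

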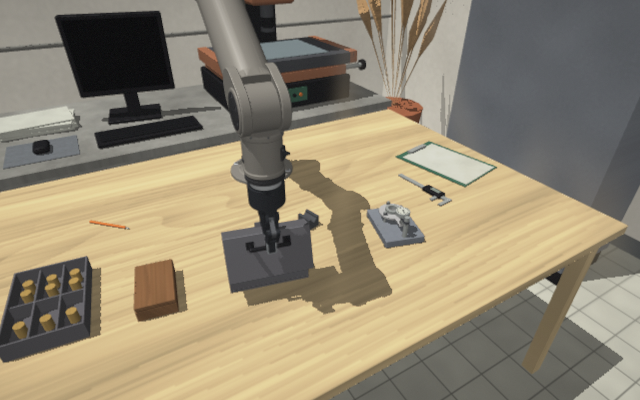

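Request:
play_rows(commands=[[0,0.0048,0.0026,0],[0,0.0046,0.0028,0],[0,0.0045,0.003,0],[0,0.0044,0.0032,0],[0,0.0042,0.0034,0],[0,0.0041,0.0036,0],[0,0.0039,0.0038,0],[0,0.0037,0.0039,0],[0,0.0035,0.0041,0],[0,0.0034,0.0042,0],[0,0,0,0]])

```text
t: 11.3
eef_pos: [0.6749, -0.2454, 0.2956]
tool_rot: [0.0, 0.785, 0.619, 0.0]
contact_force: [1.0, 0.4, 0.7]
gripper_width: 0.099
```

Request:
play_rows(commands=[[0,0,0,0],[0,0,0,0],[0,0,-0.005,0],[0,0,-0.01,0],[0,0,-0.02,0],[0,0,-0.03,0],[0,0,-0.03,0],[0,0,-0.03,0],[0,0,0,0]], claw=0.022)

```text
t: 12.2
eef_pos: [0.6752, -0.2451, 0.4277]
tool_rot: [0.004, 0.785, 0.619, 0.003]
contact_force: [0.0, 0.1, 0.9]
gripper_width: 0.258
```

Run:
```python
from h import *
o=sensors.get_obs(); print(o['eef_pos'],o['contact_force'],o['gripper_width'],o['q'].round(2))
snap('scene','s7.png');c=snap('top','t7.png')
cv2.imwrite('pics/t7c.png',cv2.resize(c['frame'][120:250,330:480],None,fx=4,fy=4,interpolation=cv2.INTER_CUBIC))
wsnap('w7.png')
```

```text
[ 0.67517434 -0.24506156  0.42774077] [0.01641405 0.13353359 0.9073247 ] 0.25810016768353433 [ 0.48  0.55 -0.34  1.4   0.19  1.21 -0.11]
```

View pics/s7.png

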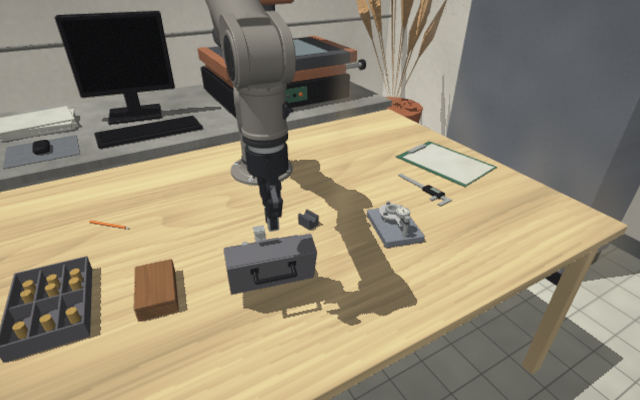

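View pics/t7c.png

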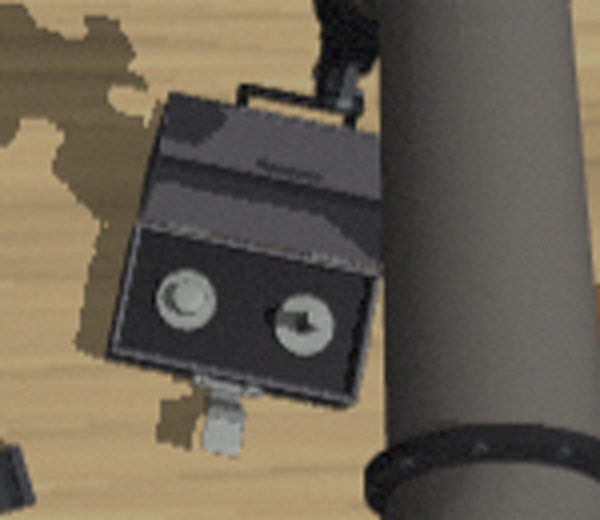

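View pics/w7.png

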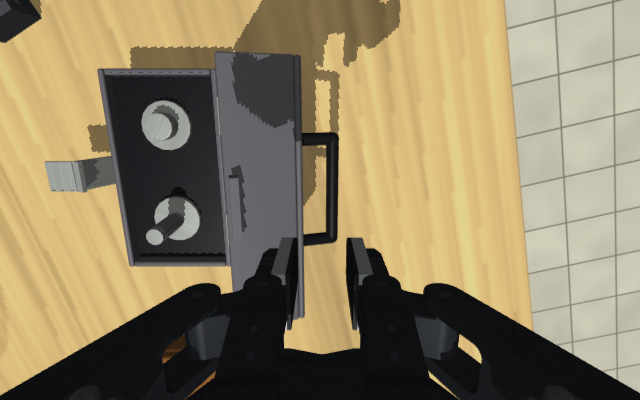

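The lid lies fully open. The tall-handled master is in the -y bore, its top at (155,237) in the wrist view, and the flat master is at (163,124).

Run:
```python
from h import *
W=np.load('pics/w7_W.npy'); c=dict(np.load('pics/t7.npz')); T=cloud(c)
def f(name,P,zlo,zhi,cx,cy,r):
    m=(P[...,2]>zlo)&(P[...,2]<zhi)&(np.hypot(P[...,0]-cx,P[...,1]-cy)<r); q=P[m]
    if len(q)<4: print(name,len(q));return
    (x,y),rad=cv2.minEnclosingCircle(q[:,:2].astype(np.float32)); print(name,len(q),'mean',q.mean(0).round(4),'circ',round(x,4),round(y,4),round(rad,4))
for n,P in (('w',W),('t',T)):
    f(n+' handle top',P,.098,.11,.516,-.257,.03)
    f(n+' collar',P,.049,.058,.516,-.257,.032)
    f(n+' flat knob',P,.064,.076,.539,-.164,.03)
    f(n+' flat collar',P,.049,.058,.539,-.164,.032)
    f(n+' insert',P,.04,.066,.5276,-.2104,.15)
C=np.array([.5276,-.2104])
print(delta([.5164,-.2571,.35],-13.5))
```

```text
w handle top 283 mean [ 0.5182 -0.2555  0.1037] circ 0.5173 -0.2562 0.0085
w collar 1496 mean [ 0.5209 -0.2541  0.0535] circ 0.5159 -0.2571 0.032
w flat knob 658 mean [ 0.5407 -0.163   0.0702] circ 0.5393 -0.1631 0.0132
w flat collar 1657 mean [ 0.5431 -0.1634  0.0532] circ 0.539 -0.164 0.032
w insert 21154 mean [ 0.5239 -0.2018  0.0517] circ 0.5264 -0.2094 0.1138
t handle top 22 mean [ 0.5158 -0.2573  0.1039] circ 0.5162 -0.2576 0.0082
t collar 178 mean [ 0.5156 -0.257   0.0529] circ 0.5162 -0.2565 0.0318
t flat knob 52 mean [ 0.5375 -0.1647  0.0703] circ 0.5381 -0.1651 0.013
t flat collar 165 mean [ 0.538  -0.1621  0.0527] circ 0.539 -0.1639 0.0319
t insert 3054 mean [ 0.5494 -0.2176  0.0533] circ 0.5408 -0.2139 0.1287
(array([-0.0484, -0.1503,  0.0712]), 'yaw', np.float64(76.52), 'turn', np.float64(90.01832019776188))
```

Request:
play_rows(commands=[[-0.006,-0.0188,0,0],[-0.006,-0.0188,0,0],[-0.006,-0.0188,0,0],[-0.006,-0.0188,0,0],[-0.006,-0.0187,0,0],[-0.006,-0.0187,0,0],[-0.006,-0.0187,0,0],[-0.006,-0.0187,0,0]], claw=0.05)

```text
t: 13.15
eef_pos: [0.5159, -0.2568, 0.4197]
tool_rot: [-0.001, 0.785, 0.619, -0.001]
contact_force: [-0.1, -0.4, -1.0]
gripper_width: 0.583
```

Request:
play_rows(commands=[[0,0,0,7.5],[0,0,0,7.5],[0,0,0,7.5],[0,0,0,7.5],[0,0,0,7.5],[0,0,0,7.5],[0,0,0,7.5],[0,0,0,7.5],[0,0,0,7.5],[0,0,0,7.5],[0,0,0,7.5],[0,0,0,7.5],[0,0,0,0],[0,0,0,0]])

```text
t: 14.55
eef_pos: [0.517, -0.2567, 0.4202]
tool_rot: [-0.0, 0.993, -0.116, -0.001]
contact_force: [-0.6, 0.8, -0.1]
gripper_width: 0.586
```

Run:
```python
from h import *
c,W,R,p=wsnap('w8.png'); o=sensors.get_obs(); print(o['q'].round(2),p,o['gripper_width'],o['contact_force'])
m=(W[...,2]>.098)&(W[...,2]<.11)&(np.hypot(W[...,0]-.517,W[...,1]+.257)<.03); q=W[m]
print(len(q),q.mean(0),cv2.minEnclosingCircle(q[:,:2].astype(np.float32)))
print(delta([.517,-.2568,.24],-13.5))
```

```text
[ 0.43  0.31 -0.09  1.77  0.03  1.07 -1.48] [ 0.51701414 -0.25670547  0.42023734] 0.5865493812175641 [-0.59133982  0.40587935  0.56334552]
273 [ 0.51730216 -0.25623201  0.1042635 ] ((0.5167272090911865, -0.25600358843803406), 0.008049126714468002)
(array([2.000e-04, 1.000e-04, 1.804e-01]), 'yaw', np.float64(-13.3), 'turn', np.float64(0.1967447724629494))
```

View pics/w8.png

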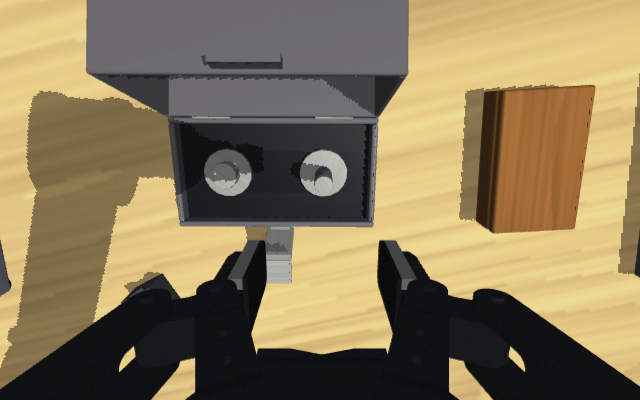

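The handle top at (323,182) lies centred between the fingers. I'll descend and grip.

Request:
play_rows(commands=[[0,0,0.02,0],[0,0,0.025,0],[0,0,0.025,0],[0,0,0.025,0],[0,0,0.025,0],[0,0,0.025,0],[0,0,0.02,0],[0,0,0.01,0],[0,0,0.005,0],[0,0,0,0],[0,0,0,0]])

```text
t: 15.7
eef_pos: [0.5177, -0.2571, 0.242]
tool_rot: [0.0, 0.993, -0.117, 0.001]
contact_force: [-0.6, 0.1, 0.0]
gripper_width: 0.592
```

Request:
play_rows(commands=[[0,0,0,0],[0,0,0,0],[0,0,0,0],[0,0,0,0],[0,0,0,0],[0,0,0,0],[0,0,0,0]], claw=0, force=80)

```text
t: 16.4
eef_pos: [0.5175, -0.2572, 0.2419]
tool_rot: [0.0, 0.993, -0.118, 0.001]
contact_force: [-1.4, -1.0, 5.1]
gripper_width: 0.165
```

Run:
```python
from h import *
o=sensors.get_obs(); print(o['eef_pos'],o['contact_force'],o['torque'],o['gripper_width']*.0854)
wsnap('w9.png')
```

```text
[ 0.51753328 -0.25719692  0.24188841] [-1.42944408 -1.041915    5.11112828] [ 0.04764604  0.25283823 -0.00965436] 0.01412033641669551
```

View pics/w9.png

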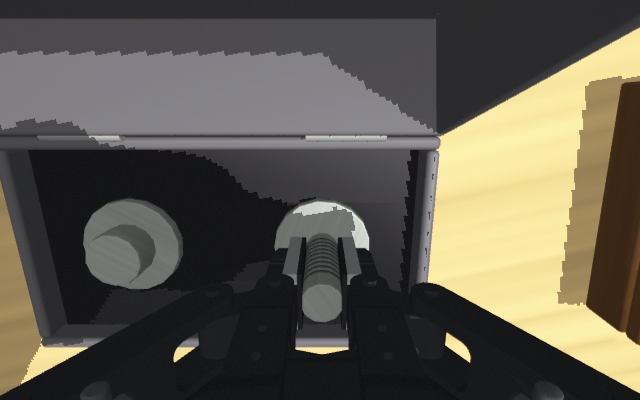

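Request:
play_rows(commands=[[0,0,-0.004,0],[0,0,-0.008,0],[0,0,-0.014,0],[0,0,-0.02,0],[0,0,-0.022,0],[0,0,-0.022,0],[0,0,-0.022,0],[0,0,-0.022,0],[0,0,-0.018,0],[0,0,-0.008,0],[0,0,0,0],[0,0,0,0]])

```text
t: 17.65
eef_pos: [0.5169, -0.2567, 0.4005]
tool_rot: [-0.0, 0.993, -0.117, -0.001]
contact_force: [1.1, 0.3, -3.6]
gripper_width: 0.164
```

Run:
```python
from h import *
o=sensors.get_obs(); print(o['eef_pos'],o['contact_force'],o['torque'],o['gripper_width']*.0854)
snap('scene','s10.png')
c=dict(np.load('pics/top1.npz')); W=cloud(c)
# gauge ring from top view
G=np.array([.5227,.2073])
def circ(name,P,lo,hi,ctr,r,r0=0):
    d=np.hypot(P[...,0]-ctr[0],P[...,1]-ctr[1]); m=(P[...,2]>lo)&(P[...,2]<hi)&(d<r)&(d>r0); q=P[m]; 
    print(name,len(q),q.mean(0).round(4),cv2.minEnclosingCircle(q[:,:2].astype(np.float32)))
circ('ring',W,.057,.064,G,.026); circ('flange',W,.042,.064,G,.05)
f=c['frame'][180:225,238:283]; cv2.imwrite('pics/ringtop.png',cv2.resize(f,None,fx=12,fy=12,interpolation=cv2.INTER_CUBIC))
print(project(c,[*G,.0606]), project(c,[*G,.05]))
print(delta([.4408,.232,.4],-16.6))
```

```text
[ 0.51685229 -0.25666812  0.4004651 ] [ 1.08981684  0.30731905 -3.56018141] [ 0.0006375  -0.00055859 -0.00862232] 0.01403393779000745
ring 84 [0.5224 0.2071 0.0604] ((0.5214661359786987, 0.20701561868190765), 0.021852044388651848)
flange 475 [0.5229 0.206  0.0522] ((0.526622474193573, 0.20466385781764984), 0.04542214795947075)
[259.60525271 201.90891549] [260.12735664 202.32942556]
(array([-0.1878, -0.4575,  0.0005]), 'yaw', np.float64(-13.48), 'turn', np.float64(3.1197478492855453))
```

View pics/s10.png

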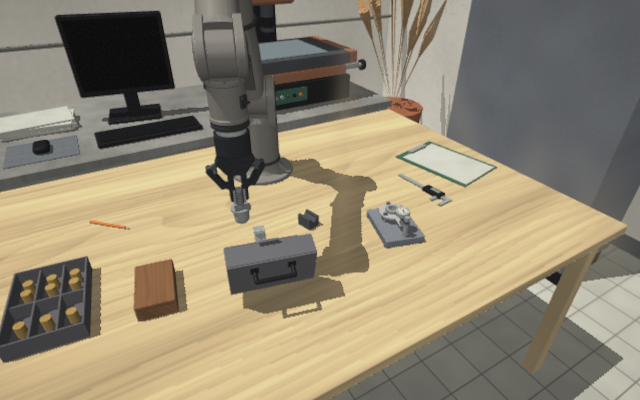

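View pics/ringtop.png

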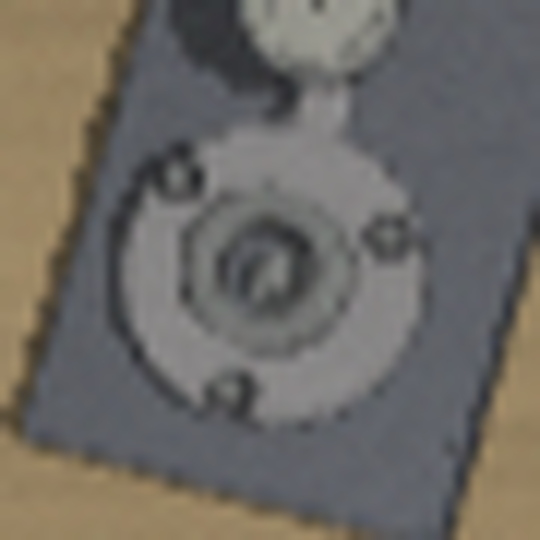

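The master is in hand (measured weight 3.6 N). I'll carry it to a stand-off in front of the gauge, where the wrist camera can see the ring.

Request:
play_rows(commands=[[-0.005,-0.012,0,0],[-0.0088,-0.0215,0,0],[-0.01,-0.0245,0,0],[-0.01,-0.0245,0,0],[-0.01,-0.0245,0,0],[-0.01,-0.0245,0,0],[-0.01,-0.0245,0,0],[-0.01,-0.0245,0,0],[-0.01,-0.0245,0,0],[-0.01,-0.0245,0,0],[-0.01,-0.0245,0,0],[-0.01,-0.0245,0,0],[-0.01,-0.0245,0,0],[-0.01,-0.0245,0,0],[-0.01,-0.0245,0,0],[-0.01,-0.0245,0,0],[-0.01,-0.0245,0,0],[-0.01,-0.0245,0,0],[-0.0095,-0.023,0,0],[-0.005,-0.012,0,1]])

```text
t: 19.7
eef_pos: [0.4398, 0.2376, 0.4006]
tool_rot: [-0.0, 0.992, -0.124, -0.001]
contact_force: [0.7, 0.3, -4.0]
gripper_width: 0.166
```

Request:
play_rows(commands=[[0,0,0,2.1],[0,0,0,0],[0,0,0,0],[0,0,0,0]])

```text
t: 20.1
eef_pos: [0.4414, 0.2345, 0.4008]
tool_rot: [0.0, 0.99, -0.144, -0.0]
contact_force: [-0.7, -0.3, -4.5]
gripper_width: 0.161
```

Run:
```python
from h import *
c,W,R,p=wsnap('w11.png'); o=sensors.get_obs(); print(p,o['contact_force'],o['q'].round(2))
G=np.array([.5225,.2068])
def circ(name,P,lo,hi,ctr,r,r0=0):
    d=np.hypot(P[...,0]-ctr[0],P[...,1]-ctr[1]); m=(P[...,2]>lo)&(P[...,2]<hi)&(d<r)&(d>r0); q=P[m]; 
    print(name,len(q),q.mean(0).round(4),cv2.minEnclosingCircle(q[:,:2].astype(np.float32)))
circ('ring',W,.0575,.064,G,.026)
circ('anvil',W,.040,.05,G,.01)
circ('flange',W,.042,.056,G,.05)
np.savez('pics/pose11.npz',R=R,p=p)
```

```text
[0.44139746 0.23451429 0.40082547] [-0.04281469 -0.07436431 -3.83626039] [-0.25  0.22 -0.41  1.95  0.11  0.99 -2.58]
ring 1365 [0.5243 0.2096 0.0612] ((0.5239682793617249, 0.20943547785282135), 0.02198619581758976)
anvil 102 [0.5237 0.2093 0.0456] ((0.5220784544944763, 0.2057957798242569), 0.0090015958994627)
flange 4624 [0.5266 0.2089 0.0507] ((0.528342604637146, 0.20868618786334991), 0.0453883595764637)
```

View pics/w11.png

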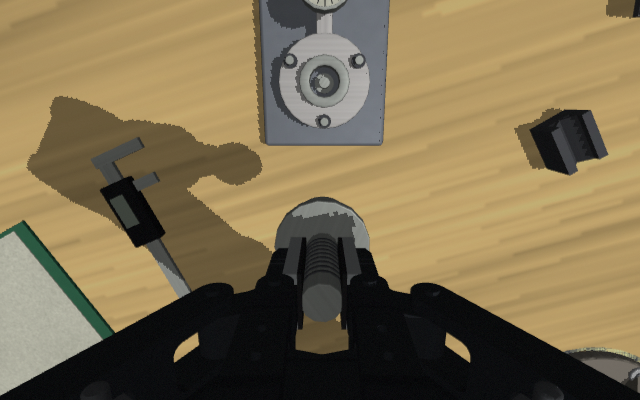

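The wrist view shows the ring at (324,82) and the held handle's top at (322,302), in line between the fingers. I'll measure both in the tool frame.

Run:
```python
from h import *
c=dict(np.load('pics/w11.npz')); d=np.load('pics/pose11.npz'); R,p=d['R'],d['p']
W=np.load('pics/w11_W.npy'); T=(W-p)@R
t=T[270:330,295:350].reshape(-1,3); z0=T[302,322]; print('handle top centre px',z0.round(4))
q=t[abs(t[:,2]-z0[2])<.003]; q=q[np.hypot(q[:,0]-z0[0],q[:,1]-z0[1])<.012]; print(len(q),q.mean(0).round(4),cv2.minEnclosingCircle(q[:,:2].astype(np.float32)))
t=T[195:260,265:380].reshape(-1,3); zc=np.median(T[210:220,300:345,2]); print('collar z',zc)
q=t[abs(t[:,2]-zc)<.004]; print(len(q),cv2.minEnclosingCircle(q[:,:2].astype(np.float32)), q.min(0),q.max(0))
m=(W[...,2]>.0575)&(W[...,2]<.064)&(np.hypot(W[...,0]-.524,W[...,1]-.209)<.024)
print('ring tool', cv2.minEnclosingCircle(T[m][:,:2].astype(np.float32)))
# ellipse on dark hole
g=cv2.cvtColor(c['frame'],cv2.COLOR_BGR2GRAY)[50:120,285:365]; cv2.imwrite('pics/ringw.png',cv2.resize(c['frame'][50:120,285:365],None,fx=8,fy=8,interpolation=cv2.INTER_CUBIC))
```

```text
handle top centre px [-0.0009 -0.0017  0.1372]
1901 [-0.0006 -0.0018  0.137 ] ((-0.0008497356902807951, -0.001629736740142107), 0.011971188709139824)
collar z 0.18730654305452796
3063 ((0.0004315683036111295, -0.001842990517616272), 0.023878401145339012) [-0.00393347 -0.02556504  0.18333272] [0.02252496 0.02187906 0.1912741 ]
ring tool ((0.08640463650226593, 0.00027820924879051745), 0.021986588835716248)
```

View pics/ringw.png

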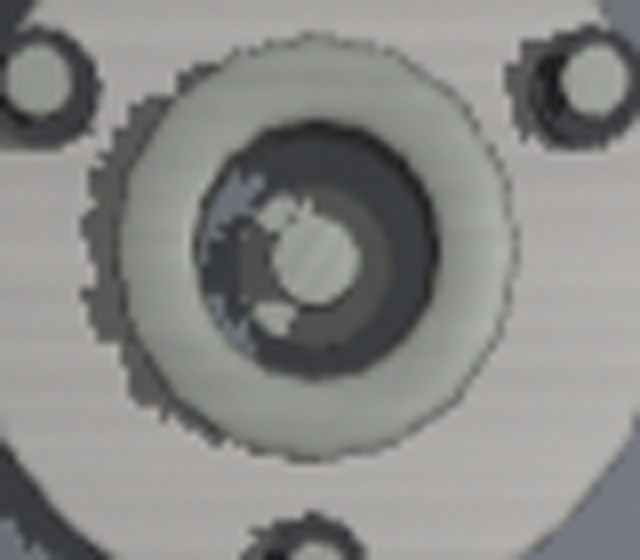

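In the camera frame the ring lies +86.8 mm in tool x and +2 mm in tool y from the held master. I'll move over it and lower to just above contact.

Request:
play_rows(commands=[[0.008,0.0004,0,0],[0.015,0.0004,0,0],[0.02,0.0004,0,0],[0.02,0.0004,0,0],[0.015,0.0004,0,0],[0.0088,0,0,0],[0,0,0.01,0],[0,0,0.02,0],[0,0,0.02,0],[0,0,0.02,0],[0,0,0.015,0],[0,0,0.01,0],[0,0,0.005,0],[0,0,0,0],[0,0,0,0]])

```text
t: 21.65
eef_pos: [0.5245, 0.2084, 0.3018]
tool_rot: [-0.0, 0.99, -0.144, 0.0]
contact_force: [-0.6, 0.1, -3.6]
gripper_width: 0.163
```

Run:
```python
from h import *
o=sensors.get_obs(); print(o['eef_pos'],o['contact_force'],o['torque'],o['q'].round(2))
c=snap('scene','s12.png'); cv2.imwrite('pics/s12c.png',cv2.resize(c['frame'][150:260,340:450],None,fx=5,fy=5,interpolation=cv2.INTER_CUBIC))
wsnap('w12.png')
```

```text
[0.52450543 0.20835506 0.30175825] [-0.56551216  0.14922882 -3.57840704] [ 0.02095781 -0.01184871  0.0066119 ] [-0.22  0.44 -0.34  1.9   0.2   0.83 -2.52]
```

View pics/s12c.png

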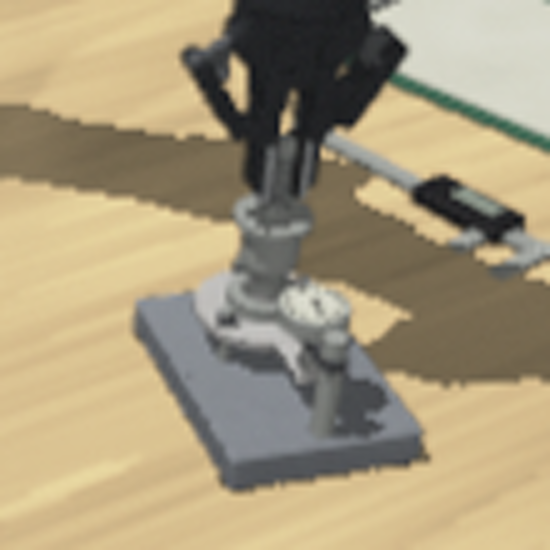

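View pics/w12.png

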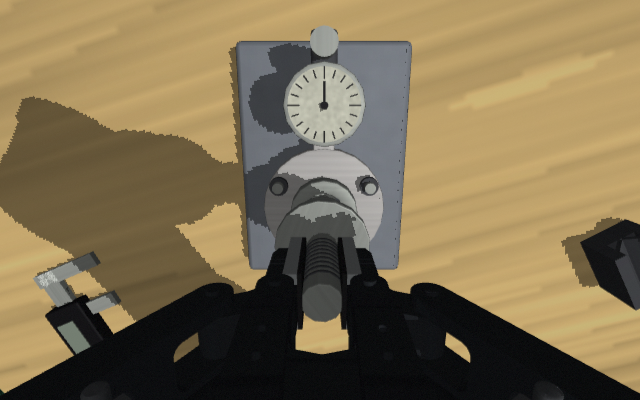

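The master hangs over the ring, symmetric between the flange pins at (279,187) and (369,187). I'll lower slowly into contact with a firmer grip.

Request:
play_rows(commands=[[0,0,0.002,0],[0,0,0.002,0],[0,0,0.002,0],[0,0,0.002,0],[0,0,0.002,0],[0,0,0.002,0],[0,0,0.002,0],[0,0,0,0],[0,0,0,0]], force=110)

```text
t: 22.65
eef_pos: [0.5246, 0.2079, 0.2876]
tool_rot: [0.0, 0.99, -0.144, 0.0]
contact_force: [-0.3, -2.0, 3.3]
gripper_width: 0.16
```

Run:
```python
from h import *
o=sensors.get_obs(); R,p=tool(o); print(p,o['contact_force'],'tool F',(R.T@o['contact_force']).round(2),'T',(R.T@o['torque']).round(3),o['gripper_width']*.0854)
```

```text
[0.52455758 0.20792828 0.28759587] [-0.34747641 -2.04120655  3.33034617] tool F [ 0.25  2.05 -3.33] T [-0.609  0.07  -0.002] 0.013700850735689569
```

Request:
play_rows(commands=[[0,0.0005,0.0005,0],[0,0.0005,0.001,0],[0,0,0.001,0],[0,0,0.001,0],[0,0,0,0],[0,0,0,0]])

```text
t: 23.25
eef_pos: [0.5244, 0.2076, 0.2842]
tool_rot: [-0.001, 0.99, -0.144, 0.001]
contact_force: [0.5, -0.6, 5.6]
gripper_width: 0.163
```

Run:
```python
from h import *
o=sensors.get_obs(); R,p=tool(o); print(p,o['contact_force'],'tool F',(R.T@o['contact_force']).round(2),'T',(R.T@o['torque']).round(3),o['gripper_width']*.0854)
```

```text
[0.52435462 0.20756509 0.28421573] [ 0.47058224 -0.59964017  5.64467482] tool F [ 0.63  0.43 -5.64] T [-0.147  0.12   0.022] 0.013960861828697622
```

Request:
play_rows(commands=[[0.0003,0.0002,0.001,0],[0,0,0.001,0],[0,0,0.001,0],[0,0,0.001,0],[0,0,0.001,0],[0,0,0.001,0],[0,0,0,0],[0,0,0,0]])

```text
t: 24.05
eef_pos: [0.5245, 0.2075, 0.2787]
tool_rot: [-0.001, 0.99, -0.144, 0.001]
contact_force: [-1.2, -1.9, 11.0]
gripper_width: 0.16
```

Run:
```python
from h import *
o=sensors.get_obs(); R,p=tool(o); print(p,o['contact_force'],'tool F',(R.T@o['contact_force']).round(2),'T',(R.T@o['torque']).round(3),o['gripper_width']*.0854)
```

```text
[0.5245406  0.20749752 0.2787458 ] [-1.20610651 -1.8802903  11.02718143] tool F [ -0.6    2.13 -11.03] T [-0.42  -0.255  0.002] 0.013634522785656149
```

Request:
play_rows(commands=[[0,0.0003,0.001,0],[0,0,0.001,0],[0,0,0,0],[0,0,0,0],[0,0,0,0]])

```text
t: 24.55
eef_pos: [0.5247, 0.2075, 0.2785]
tool_rot: [-0.001, 0.99, -0.144, 0.001]
contact_force: [-4.5, -2.9, 24.0]
gripper_width: 0.153
```

Run:
```python
from h import *
o=sensors.get_obs(); R,p=tool(o); print(p,o['contact_force'],'tool F',(R.T@o['contact_force']).round(2),'T',(R.T@o['torque']).round(3),o['gripper_width']*.0854)
```

```text
[0.52472075 0.20751131 0.27847229] [-4.51901185 -2.94465092 23.99840577] tool F [ -3.43   4.06 -24.02] T [-1.155 -1.04  -0.039] 0.013084035453896548
```

Request:
play_rows(commands=[[0,0,0,0],[0,0,0,0],[0,0,0,0],[0,0,0,0],[0,0,0,0],[0,0,0,0],[0,0,0,0],[0,0,0,0],[0,0,0,0],[0,0,0,0]])

```text
t: 25.55
eef_pos: [0.5247, 0.2075, 0.2785]
tool_rot: [-0.001, 0.99, -0.144, 0.001]
contact_force: [-4.8, -3.6, 23.6]
gripper_width: 0.16
```

Run:
```python
from h import *
o=sensors.get_obs(); R,p=tool(o); print(p,o['contact_force'],'tool F',(R.T@o['contact_force']).round(2),o['gripper_width']*.0854, R[:,2].round(4))
c,W,R,p=wsnap('w14.png'); s=snap('scene','s14.png')
cv2.imwrite('pics/s14c.png',cv2.resize(s['frame'][140:310,200:450],None,fx=3,fy=3,interpolation=cv2.INTER_CUBIC))
T=(W-p)@R
z0=T[302,322]; t=T[270:330,295:350].reshape(-1,3); q=t[(abs(t[:,2]-z0[2])<.003)&(np.hypot(t[:,0]-z0[0],t[:,1]-z0[1])<.012)]; print('top',cv2.minEnclosingCircle(q[:,:2].astype(np.float32)),z0)
n=np.linalg.svd(q-q.mean(0))[2][2]; print('top normal tool',n.round(3), 'world tilt deg',np.degrees(np.arccos(abs((R@n)[2]))))
t=T[195:235,265:380].reshape(-1,3); zc=np.median(T[210:220,300:345,2]); q=t[abs(t[:,2]-zc)<.004]; print('collar',zc,cv2.minEnclosingCircle(q[:,:2].astype(np.float32)))
m=(W[...,2]>.0425)&(W[...,2]<.0495)&(np.hypot(W[...,0]-.523,W[...,1]-.207)<.05);print('flange z',W[m][:,2].mean(),m.sum())
```

```text
[0.52472892 0.20749199 0.27845596] [-4.78152094 -3.58688794 23.57298741] tool F [ -3.5    4.75 -23.59] 0.013629227907342435 [ 0.0031  0.0013 -1.    ]
top ((-0.0013876284938305616, -0.0016527752159163356), 0.012069791555404663) [-0.00134757 -0.00166224  0.13791641]
top normal tool [ 0.055 -0.004 -0.998] world tilt deg 3.01984921833615
collar 0.18733524890445058 ((0.0061581796035170555, -0.0016434919089078903), 0.02242855168879032)
flange z 0.04508308003758594 237
```

View pics/w14.png

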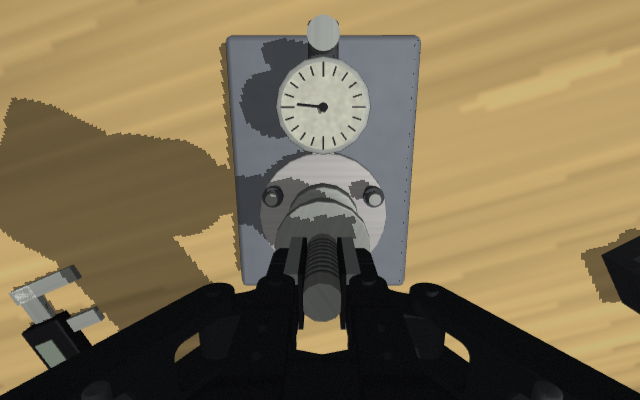

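View pics/s14c.png

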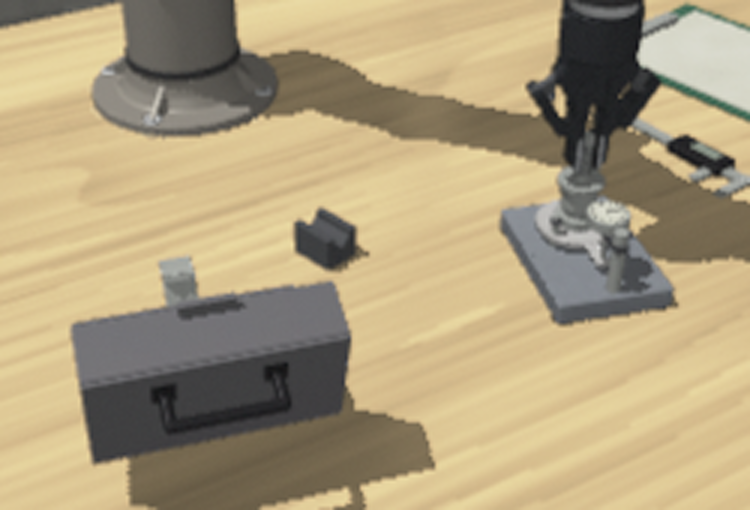

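Run:
```python
from h import *
for k in ('w11','w12','w14'):
    c=dict(np.load(f'pics/{k}.npz')); P=cloud(c); T=P@c['T_tool_cam'][:3,:3].T+c['T_tool_cam'][:3,3]
    def fit(q):
        for _ in range(3):
            A=np.c_[q[:,:2],np.ones(len(q))]; s=np.linalg.lstsq(A,q[:,2],rcond=None)[0]; r=q[:,2]-A@s; q=q[abs(r)<max(.0006,2*r.std())]
        return np.degrees(np.arctan(s[:2])).round(2),len(q)
    yy,xx=np.mgrid[0:400,0:640]; m=np.hypot(xx-322,yy-302)<14; print(k,'top slope x,y deg',fit(T[m]))
    m=(xx>285)&(xx<360)&(yy>203)&(yy<232); q=T[m]; q=q[abs(q[:,2]-np.median(q[:,2]))<.004]; print('  collar',fit(q))
```

```text
w11 top slope x,y deg (array([-1.8 ,  0.74]), 557)
  collar (array([-0.32,  0.04]), 1696)
w12 top slope x,y deg (array([-0.81,  0.32]), 555)
  collar (array([-0.14, -0.25]), 1673)
w14 top slope x,y deg (array([-1.15,  0.27]), 560)
  collar (array([ 0.37, -0.11]), 1670)
```

The tilt is under about 1°. The push is steady at about 27 N including the weight, against 12.5 N for the spring. The ring is down and the lid is open, so I'll hand in.

Run:
```python
from h import *
print(bot.hand_in()); o=sensors.get_obs(); print(o['t'],o['eef_pos'],o['contact_force'])
```

```text
the job is handed in; nothing more can be done
None
the job is handed in; nothing more can be done
```

I handed the job in with the ball-nosed master still gripped and pressed onto the anvil. No verdict is reported, so the results below are my own measurements.

- **Latch and lid:** I pushed the latch lever to about 0.86 rad with the lid shut. It slipped back to about 0.45 rad as the tool withdrew, but the lid was still free. I then carried the lid back by its handle and let it go at about 1.7 rad; it was lying fully open in the last scene picture.
- **Master:** It was in the bore at y = -48 mm. I gripped it by the handle, lifted it to a nose height of about 0.17 m and carried it to the gauge. The set grip force was 110 N at the end.
- **Pressing:** The downward push held steady at about 27 N including the master's weight, for over a second. About 12.5 N of that is the spring, which leaves about 15 N on the anvil. The last millimetres commanded moved nothing, and the dial needle had swung.
- **Upright and centred:** Tilt was about 1° from the better plane fits; a first rough fit gave 3°. I did not see the nose directly at the end. Centring rests on the ring measurement and on lateral force that stayed low (0.4–2 N) until the anvil took the load.
- **Checks that disagreed:** The top and wrist cameras differed by 2–3 mm on where the gauge and the case were. I used the wrist camera's offset between master and ring instead. A sideways force of about 6 N remained at the end.
- **Other things on the bench:** The flat master was still in its bore in the last view into the case, just before the lift. The V-block looked unmoved in the last scene picture. I did not re-measure either of these, the caliper or the box.

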